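Nip a picture panel in its jig with the hex key

TASK

Clamp the wooden picture panel in its jig so it cannot shift under the burning pen: take the T-handle hex key from its block, feel it gently into the socket of the clamp screw until it sits fully home, and only then turn the screw clockwise until the panel is nipped firmly and squarely against the back stop, without crushing its edge. Then draw the key out, stand it back in its block, let go of it, and leave the other things on the bench alone.

Things in the scene. Friction and masses are not known exactly. Their poses are not given: they have to be found in the camera images.
- key_grip (a point): Centre of the crossbar of the loose T-handle hex key (about 0.24 kg, varies): red plastic, 100 mm along this point's x, 20 mm thick along y, 22 mm tall, with flat sides to pinch from above. It is 91 mm above the key's tip; z runs up the blade. Grip it hard (50 N or so): the bar must not twist between the fingers.
- key_tip (a point): Centre of the flat lower end of the same key, same axes. The steel blade is a hexagon, 17 mm across flats (19.6 mm over corners), 80 mm long below the crossbar; two of its flats face the key's +x and -x, so it repeats every 60 degrees of yaw.
- holder (a point): Beech block, 90 x 70 x 55 mm, fixed on the bench, in which the key stands at the start. The point is the centre of the floor of its square hole: 22 x 22 mm, 45 mm deep, sides along the point's x and y, mouth (2 mm chamfer) 45 mm above the point. Three steel stubs up to 14 mm tall stand on its top along its -x edge.
- socket (a point): Centre of the mouth of the clamp screw's hexagon socket: 18 mm across flats, 10 mm deep. z up, x towards panel and back stop. The hexagon's own yaw differs every time and is NOT reported: feel for it, leaning lightly and turning, or look. A key at a wrong yaw rests on the rim; within about 6 degrees of yaw and 0.5 mm of the centre it drops in.
- clamp_head (a point): Same point as socket: the clamp screw's steel head, a hexagon 28 mm across outside with 5 mm walls, its top 24 mm above the jig's base, flush with the panel's face. Lean on its rim with 3 to 10 N; more than 35 N spoils it. The play in the socket lets the seated key swing about 6 degrees to either side before it drives the screw.
- screw (a joint): Clamp screw, rad: 0 as found (backed off), growing clockwise seen from above, limit 1.75. It runs free against about 0.13 N m of friction (a wrist at rest may read less), which also keeps it where it is left. It nips the panel somewhere from 0.4 to 1.3; what follows is told under nip_point.
- nip_point (a point): On the jig, where the ring meets the middle of the panel's near edge, 22 mm from the screw's axis. Past the nip the torque climbs above its free-running reading: by 0.05 N m (0.06 rad past the nip) the ring presses the panel with 12 N, just firm; by 0.1 (0.13 rad) with 26 N, a good nip; by 0.2 (0.3 rad) with 65 N, and at 70 N the edge is crushed.
- cam_ring: Rubber-tyred brass ring, 44 mm in diameter, 9 mm tall, running freely on an eccentric shoulder (4 mm off centre) under the screw's head. Turning the screw clockwise swings it against the middle of the panel's near edge and pushes the panel to the stop. Origin on its own axis, at the height of the jig's base; its own spin about z means nothing.
- stop_face (a point): Middle of the jig's fixed back stop, a dark wooden strip 240 mm long and 16 mm tall, on its face towards the panel, 12 mm above the jig's base; x points from the panel into the stop. The socket lies 182 mm away along -x. The jig's plywood base is 260 x 280 x 18 mm, fixed on the bench.
- panel_mid (a point): Centre of the loose wooden picture panel, 160 (x) x 180 (y) x 24 mm, about 0.42 kg (varies), lying on the jig's base about 1 mm short of the back stop, between stop and clamp. When it is home its centre is 80 mm from the stop's face.
- pencil_cup_mid (a point): Loose blue cup of pencils, 68 mm in diameter, 88 mm tall (about 145 mm with the pencils); the point is on its axis, 44 mm up. Leave alone.
- wax_jar_mid (a point): Loose amber jar of wax, 64 mm in diameter, 65 mm tall; point at its centre. Leave alone.
- mallet_mid (a point): Loose wooden mallet, 200 mm long along its x, lying on the bench; point at its middle. Leave alone.
There are look-alikes about, which are no part of the job. What is shaped like the part that bears panel_mid but blue or orange is not meant. Of the things that look like the part that bears key_grip, the smaller one is meant.

How it is judged:
On the way, in this order (a step that is already met when the one before it is completed fails the run):
1. the key is seated fully in the socket (tip at least 7.5 mm below the mouth, on the axis, upright) before the screw has been turned (z of key_tip in the frame of socket below -0.0075 m and horizontal distance between key_tip and socket below 0.004 m and angle between key_tip's own z axis and vertical below 0.12 rad and value of joint screw below 0.15 rad), for 0.2 s.
2. the screw is turned with the seated key until the ring presses the panel with at least 12 N (z of key_tip in the frame of socket below -0.0065 m and horizontal distance between key_tip and socket below 0.004 m and value of joint screw above 0.3 rad and contact force between cam_ring and panel above 12 N), for 0.2 s.
At the end, for the whole second after the job is handed in: The ring presses the panel with at least 9 N, the panel lies within 1.5 mm of the back stop and square to it within 0.02 rad, and the key stands released and at rest in the hole of its block, its tip within 6 mm of the hole's floor (contact force between cam_ring and panel above 9 N and x of panel_mid in the frame of stop_face above -0.0815 m and angle between the x axis of panel_mid and the x axis of stop_face, either way round below 0.02 rad and horizontal distance between key_tip and holder below 0.008 m and z of key_tip in the frame of holder below 0.006 m and angle between key_tip's own z axis and vertical below 0.15 rad and linear speed of key below 0.02 m/s); the robot touches nothing.
It fails at once if the screw is turned on (past 0.1 rad) by a key that is not home (tip less than 6.5 mm below the mouth) (velocity of joint screw above 0.15 rad/s and value of joint screw above 0.1 rad and z of key_tip in the frame of socket above -0.0065 m).
It fails at once if the key is forced on the clamp screw with more than 35 N while it is not home (tip less than 6.5 mm below the mouth) (contact force between key and clamp_base above 35 N and z of key_tip in the frame of socket above -0.0065 m).
It fails at once if the panel's edge is crushed (ring on panel over 70 N) (contact force between cam_ring and panel above 70 N).
It fails at once if the pencil cup, the wax jar or the mallet is moved by more than 20 mm (distance of any of pencil_cup_mid, wax_jar_mid, mallet_mid from where it was at the start of the episode above 0.02 m).
It also fails if it takes over 72 s, if anything falls off the work surface, if the arm or the gripper's body presses on something with over 40 N, if the wrist force passes 120 N, or if a joint passes its speed limit or range.

ROBOT

A 6-joint arm with a two-finger parallel gripper is mounted at the origin on the work surface. World frame = base frame: x ahead of the robot, y to its left, z up, the work surface at z = 0. Lengths are in m, angles in rad, forces in N, time in s.
With the tool pointing down it reaches from about 0.3 to 0.875 m from the base axis. Payload 6.4 kg.
Tool frame: the origin (TCP) lies on the centre line of the jaws, within the pads' length; the fingertips stand ctrl.tip_extent ahead of it and the grasp point (between the pads) lies 8 mm behind it (ctrl.tip_extent is the distance from the TCP to the fingertips, in m); z points along the fingers, y is the line along which they close (so a half turn about z gives the same grasp; the last joint's range is limited). The gripper opens to 85 mm and grips with 20 to 120 N. Pads are 22 mm wide; open, the fingers measure 114 mm over their backs; the gripper's body (76 mm by 85 mm) begins 54 mm behind the grasp point. The pads swing forward as they close: fully open they stand 13 mm farther back than shut.
Start: joints at [-1.332, 0.181, 1.607, -0, 1.354, -0.206], TCP at [0.247, -0.519, 0.242] pointing down, gripper open.
Joint ranges: [-2.99, 2.99], [-0.89, 2.07], [0.3, 2.58], [-1.14, 4.28], [0, 2.63], [-3.12, 3.12]. Speed limits (rad/s): [2.57, 2.57, 3.01, 3.14, 3.14, 3.14].

INTERFACE

Orientations are given as a unit quaternion [w, x, y, z].
In Python, from bench import ctrl gives the robot as it stands.
- The arm moves only by the shell command python3 -m handwheel 'ROWS'. ROWS is JSON, a list of rows, each a list of 7 numbers: the turn, a rotation vector about the tool's x, y, z as a fraction of full scale, then the shift along the tool's x, y, z as a fraction of full scale, then the opening, from 0 (shut) to 1 (fully open). In form: [[rx, ry, rz, x, y, z, jaw], ...]. A call has exactly 8 rows; each row shifts and turns the commanded pose from where the row before left it, along the tool's axes as they then stand; what a row does not reach is not made up. Full scale, the value 1, is 300 mm for a shift and pi rad for a turn. A row lasts 1/10 s, in which the tool goes at most 50 mm and 8.59 degrees, less where a joint would pass 70% of its speed; a pose out of reach is approached as far as the arm can. A call with a number of a shift or a turn outside -1 to 1 is refused whole. A call with a gripper value outside its range is refused whole. The fingers move at their own pace and stop on an object; the grip force is fixed at half the most. Time passes only in rows, so rows that do not move let the fingers close, or fill a call up. It gives the time, the measured TCP pose, the force, the opening and the grip force at its end, in the units of the state.
- ctrl.get_obs(): the state, without advancing time (a new reading comes with each control period).
- ctrl.camera(name): name is "scene" or "top" or "wrist"; returns the picture (480x640x3 uint8, blue, green, red); there is no depth.
- ctrl.camera_model(name): a dict with "camera_matrix" (3x3 intrinsics, pixels), "cam_to_world" (4x4, takes a point from camera to world coordinates). Camera axes: x right, y up, looking along -z (the intrinsics and any distortion apply to the point x, -y, -z); pixel columns grow to the right and rows downward; lengths in m; the calibration is good to about 2 mm. A picture is of the moment at which its call begins: read the wrist's pose just before it. camera_model takes no time and is no camera call; for the wrist camera it gives the pose at the moment of the call.
- ctrl.hand_in(): hands the job in; it is judged then, once.
The state is a dict: "time_s": time; "q": joint angles; "dq": joint speeds; "joint_efforts": joint torques, N m; "eef_pos": TCP position; "eef_rot": TCP orientation; "wrist_force": force on the tool from outside, world axes, zero at the start; "torque": the same for the moment, N m; "opening": opening from 0.0 (shut) to 1.0 (fully open); "grasp_force": force on a finger pad.
Only numpy, scipy, OpenCV 4.12 (cv2) and the standard library are available. Lean on these libraries where they do the work, as an engineer would, in place of code of your own. Each camera call takes 0.05 s, during which the arm holds its last target. There are 200 camera calls.

## Working session

There is one attempt and no reset: what is moved stays moved. The work goes in short steps, Python scripts to look and compute and a shell command to move; the robot and the scene stay as the last step left them, time stands still between calls to the robot, and variables do not carry over. Pictures are saved under pics/ and viewed, at most 10 in all, crops included, and the job is handed in when it is done.

```bash
mkdir -p pics; ls
python3 - <<'E'
from bench import ctrl
import cv2
print(ctrl.get_obs(), ctrl.tip_extent)
for n in("top","scene"):
    cv2.imwrite(f"pics/{n}0.png",ctrl.camera(n)); m=ctrl.camera_model(n); print(m)
E
```

```text
pics
{'time_s': 0.0, 'q': array([-1.33228484e+00,  1.81548495e-01,  1.60799982e+00,  3.39410047e-05,
        1.35380239e+00, -2.06299892e-01]), 'dq': array([-7.84502247e-04,  9.77529867e-04,  1.68223068e-03, -9.56741148e-05,
       -2.48190090e-04, -1.64038488e-03]), 'joint_efforts': array([-8.20552250e-04, -4.44869399e+01, -3.51341128e+01, -3.93187820e-04,
        9.03571432e-03, -6.62383684e-06]), 'eef_pos': array([ 0.24731301, -0.51851079,  0.24138391]), 'eef_rot': array([-8.79176901e-04,  9.75370066e-01,  2.20573031e-01,  2.41039096e-06]), 'wrist_force': array([-0.07448026,  0.06762942,  0.3558082 ]), 'torque': array([-0.02285072,  0.02489027,  0.01679271]), 'grasp_force': 0.0, 'opening': 1.0004430333953647} 0.011
{'camera_matrix': array([[463.9969224 ,   0.        , 318.25949157],
       [  0.        , 463.9969224 , 243.36733414],
       [  0.        ,   0.        ,   1.        ]]), 'cam_to_world': array([[ 0.0176546 ,  0.99417899, -0.1062848 ,  0.32221183],
       [-0.99967122,  0.01952848,  0.01661589, -0.07748667],
       [ 0.01859474,  0.10595651,  0.99419689,  1.47375312],
       [ 0.        ,  0.        ,  0.        ,  1.        ]])}
{'camera_matrix': array([[569.33356747,   0.        , 322.14992465],
       [  0.        , 569.33356747, 240.2023143 ],
       [  0.        ,   0.        ,   1.        ]]), 'cam_to_world': array([[ 0.89709008, -0.32624704,  0.29798031,  0.89466035],
       [ 0.44174937,  0.67646415, -0.5892824 , -0.89982606],
       [-0.00932136,  0.66027201,  0.7509687 ,  1.12870055],
       [ 0.        ,  0.        ,  0.        ,  1.        ]])}
```

View pics/top0.png

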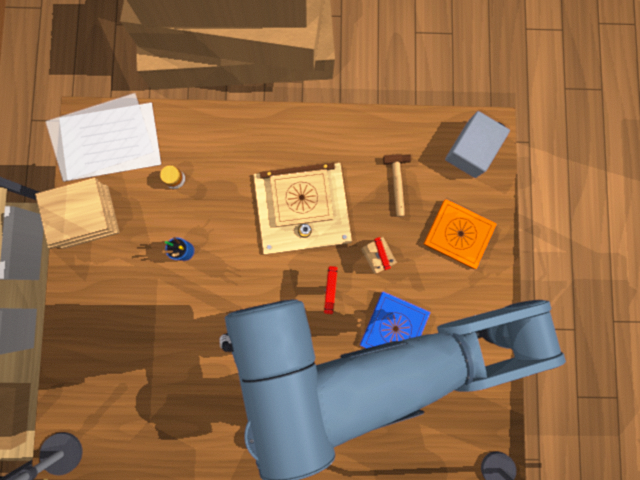

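View pics/scene0.png

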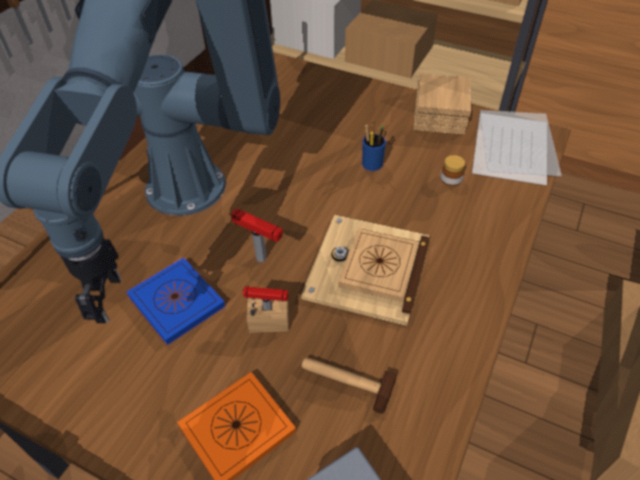

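The top view has two T-keys. One stands in the block at (380,255). The other, at (331,290), is larger and stands free. The smaller one in the block fits. The wooden panel is in the jig at (301,197), while the blue (396,328) and orange (461,233) ones are look-alikes. The socket is at about (305,230). I'll enlarge these to confirm.

```bash
cat > h.py <<'E'
import numpy as np, cv2
from bench import ctrl
def w2p(m,p):
    T=np.linalg.inv(m["cam_to_world"]); c=T[:3,:3]@np.array(p)+T[:3,3]
    K=m["camera_matrix"]; return np.array([K[0,0]*c[0]/-c[2]+K[0,2], K[1,1]*-c[1]/-c[2]+K[1,2]])
def p2w(m,u,v,z):
    K=m["camera_matrix"]; T=m["cam_to_world"]
    d=T[:3,:3]@np.array([(u-K[0,2])/K[0,0],-(v-K[1,2])/K[1,1],-1]); o=T[:3,3]
    return o+d*(z-o[2])/d[2]
E
python3 - <<'E'
import cv2,numpy as np
t=cv2.imread("pics/top0.png");s=cv2.imread("pics/scene0.png")
f=lambda im,x,y,w,h,k:cv2.resize(im[y:y+h,x:x+w],None,fx=k,fy=k,interpolation=cv2.INTER_CUBIC)
a=f(t,245,155,110,100,4)   # 440x400
b=f(t,350,225,60,50,6)  # 360x300
c=f(s,225,205,80,140,4)[:300] 
c=f(s,230,270,90,75,4)# 360x300
o=np.zeros((600,800,3),np.uint8);o[:400,:440]=a;o[:300,440:]=b;o[300:,440:]=c
d=f(t,300,255,60,50,4);o[400:600,:240]=d
cv2.imwrite("pics/crop1.png",o)
E
```

```text
(no output)
```

View pics/crop1.png

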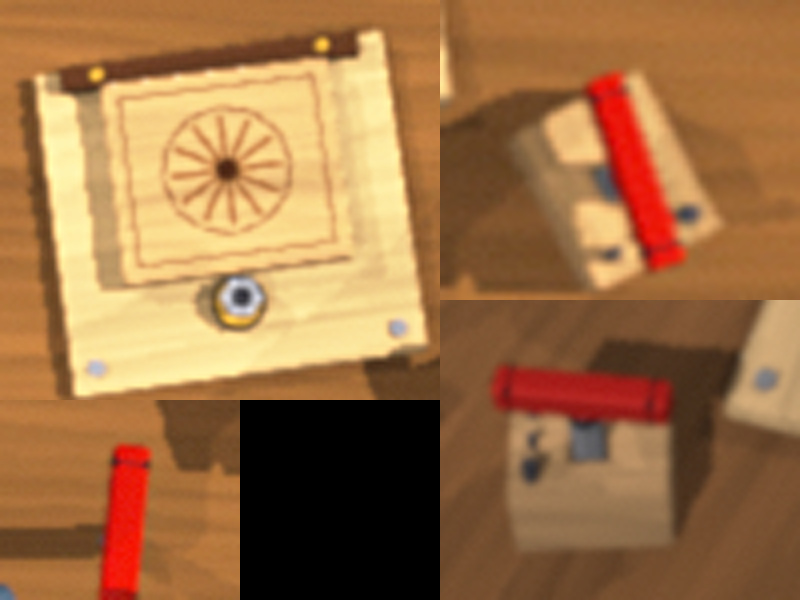

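The crop shows the smaller red T-key standing in the beech block, with the bar running from (378,239) to (387.5,267.5) in the top image. The free-standing bar is about 46 px long against roughly 30 px here, so it is the large decoy. The socket centre is at about (305,229) in the top image.

Run:
```python
from h import *
m=ctrl.camera_model("top")
a=p2w(m,377.8,239.2,.112);b=p2w(m,387.5,267.5,.112);print("bar",a,b,(a+b)/2,np.linalg.norm(a-b),np.degrees(np.arctan2(*(a-b)[1::-1])))
# auto: red mask
im=cv2.imread("pics/top0.png")[225:280,350:410].astype(int)
M=((im[...,2]>150)&(im[...,1]<70)).astype(np.uint8);r=cv2.minAreaRect(cv2.findNonZero(M));bx=cv2.boxPoints(r)+[350,225]
W=np.array([p2w(m,*q,.112) for q in bx]);print(r,W,W.mean(0))
print("socket",p2w(m,305,229,.042))
print("stop ends",p2w(m,245+62/4,155+92/4,.034),p2w(m,245+357/4,155+55/4,.034))
mw=ctrl.camera_model("wrist");o=ctrl.get_obs()
R=cv2.Rodrigues(np.zeros(3))[0]
from scipy.spatial.transform import Rotation as S
q=o["eef_rot"];R=S.from_quat([*q[1:],q[0]]).as_matrix();print("R",R);T=np.eye(4);T[:3,:3]=R;T[:3,3]=o["eef_pos"]
print(np.linalg.inv(T)@mw["cam_to_world"],mw["camera_matrix"])
```

```text
bar [ 0.48366553 -0.27637653  0.112     ] [ 0.4003597  -0.30533782  0.112     ] [ 0.44201261 -0.29085717  0.112     ] 0.08819647064658491 19.170015995854072
((31.65753746032715, 28.253429412841797), (33.23969268798828, 6.4372639656066895), 69.44395446777344) [[ 0.4844992  -0.26155321  0.112     ]
 [ 0.49159884 -0.27942157  0.112     ]
 [ 0.39998081 -0.31421589  0.112     ]
 [ 0.392998   -0.29644003  0.112     ]] [ 0.44226921 -0.28790768  0.112     ]
socket [ 0.51942492 -0.05935438  0.042     ]
stop ends [0.68031624 0.08470346 0.034     ] [ 0.71553326 -0.14814855  0.034     ]
R [[ 9.02691966e-01  4.30287178e-01 -3.98522315e-04]
 [ 4.30287269e-01 -9.02690774e-01  1.49381259e-03]
 [ 2.83025986e-04 -1.51993170e-03 -9.99998805e-01]]
[[-4.72821619e-05  9.51272518e-01  3.08351414e-01  7.89963102e-02]
 [ 9.99999760e-01 -1.68005136e-04  6.71638946e-04  1.28909077e-04]
 [ 6.90716292e-04  3.08351372e-01 -9.51272282e-01 -1.31187979e-01]
 [ 0.00000000e+00  0.00000000e+00  0.00000000e+00  1.00000000e+00]] [[346.63670936   0.         314.70937301]
 [  0.         346.63670936 242.03534293]
 [  0.           0.           1.        ]]
```

```bash
python3 -m handwheel '[[0,0,0.0033,0.1146,-0.0515,0.0083,1],[0,0,0.0033,0.1146,-0.0515,0.0083,1],[0,0,0.0033,0.1146,-0.0515,0.0083,1],[0,0,0.0033,0.1146,-0.0515,0.0083,1],[0,0,0.0033,0.1146,-0.0515,0.0083,1],[0,0,0.0033,0.1146,-0.0515,0.0083,1],[0,0,0.0033,0.1146,-0.0515,0.0083,1],[0,0,0.0033,0.1146,-0.0515,0.0083,1]]'
python3 - <<'E'
from h import *
import pickle
o=ctrl.get_obs();m=ctrl.camera_model("wrist");im=ctrl.camera("wrist");cv2.imwrite("pics/w1.png",im);pickle.dump((o,m),open("w1.pkl","wb"))
print(o["eef_pos"],o["eef_rot"],o["q"],o["dq"])
E
```

```text
time_s: 0.9
eef_pos: [0.4514, -0.295, 0.222]
eef_rot: [-0.0, 0.984, 0.18, -0.0]
wrist_force: [-0.1, -1.0, -0.3]
opening: 1.002
grasp_force: 0.0
[ 0.45137155 -0.29496884  0.22195839] [-2.20278357e-04  9.83720730e-01  1.79703787e-01 -1.58066620e-04] [-7.99063727e-01  1.20766908e-01  1.71773558e+00 -1.76375175e-05
  1.30363215e+00  4.10366591e-01] [ 7.17097528e-01  1.66707358e-01 -1.32508709e-01 -4.77107134e-04
 -3.89189328e-02  8.15780572e-01]
```

View pics/w1.png

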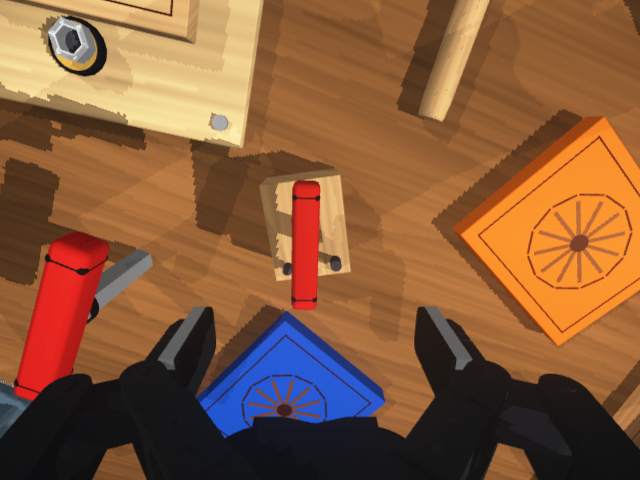

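The wrist view shows the bar almost in line with the image columns, from (306,182) to (304,308). The block's top corners are at about (275,184), (340,176), (350,271) and (277,280), and the screw head is at (72,40).

Run:
```python
from h import *
import pickle
o,m=pickle.load(open("w1.pkl","rb"));im=cv2.imread("pics/w1.png")
c=im[170:320,270:340].astype(int);M=((c[...,2]>120)&(c[...,1]<60)&(c[...,0]<60)).astype(np.uint8)
r=cv2.minAreaRect(cv2.findNonZero(M));bx=cv2.boxPoints(r)+[270,170]
for z in(.112,.101):
    W=np.array([p2w(m,*q,z) for q in bx]);e=[np.linalg.norm(W[i]-W[i-1]) for i in(0,1)]
    i=0 if e[0]>e[1] else 1;d=W[i]-W[i-1];print(z,W.mean(0),e,np.degrees(np.arctan2(d[1],d[0]))%180)
for q in[(275,184),(340,176),(350,271),(277,280)]:print(p2w(m,*q,.055))
print("socket",p2w(m,72,40,.042))
R=m["cam_to_world"][:3,:3]
o=ctrl.get_obs();print(o["eef_pos"],o["eef_rot"])
# head crop
cv2.imwrite("pics/head1.png",cv2.resize(im[0:90,20:140],(800,600),interpolation=cv2.INTER_CUBIC))
```

```text
0.112 [ 0.44478389 -0.28937364  0.112     ] [np.float64(0.020785266405936413), np.float64(0.0999185572949058)] 18.245798185973378
0.101 [ 0.44110768 -0.29038393  0.101     ] [np.float64(0.02173347871175815), np.float64(0.104476786367203)] 18.2457981859734
[ 0.47163879 -0.2507284   0.055     ]
[ 0.49765592 -0.30032823  0.055     ]
[ 0.41987232 -0.3417619   0.055     ]
[ 0.38721512 -0.28124533  0.055     ]
socket [ 0.52036445 -0.06265568  0.042     ]
[ 0.45424696 -0.29086271  0.22152607] [-0.00158647  0.9835266   0.18075362  0.00102294]
```

View pics/head1.png

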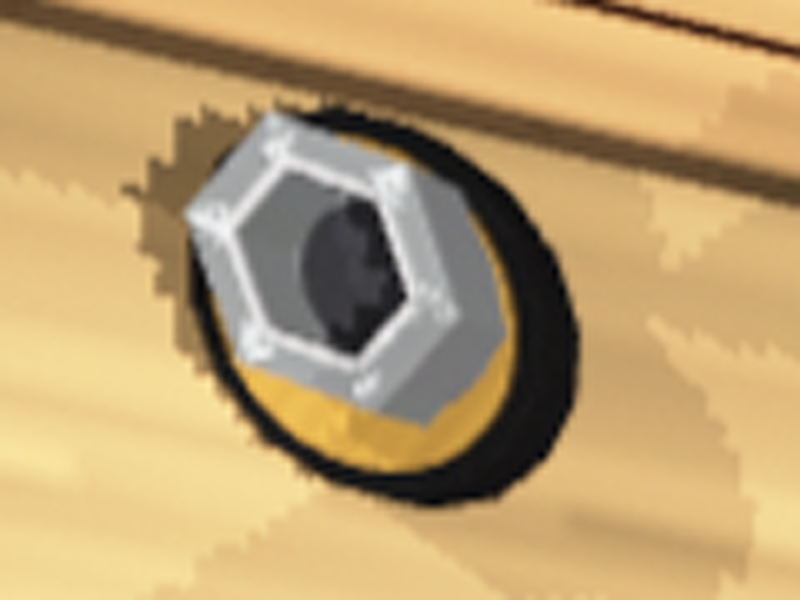

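```bash
python3 -m handwheel '[[0,0,0.0072,-0.0158,-0.0078,0,1],[0,0,0.0072,-0.0158,-0.0078,0,1],[0,0,0,0,0,0.107,1],[0,0,0,0,0,0.107,1],[0,0,0,0,0,0.107,1],[0,0,0,0,0,0.107,1],[0,0,0,0,0,0,1],[0,0,0,0,0,0,1]]'
python3 - <<'E'
from h import *
import pickle
o,m=pickle.load(open("w1.pkl","rb"))
cr=lambda L:np.array([[20+a*120/800,b*90/600] for a,b in L])
for L in([(275,157),(390,185),(415,297),(355,362),(250,330),(230,220)],[(270,112),(408,160),(455,312),(370,400),(240,358),(188,213)]):
    W=np.array([p2w(m,*q,.042)[:2] for q in cr(L)]);c=W.mean(0);d=W-c
    a=np.degrees(np.arctan2(d[:,1],d[:,0]));print(c,np.linalg.norm(d,axis=1),a%60, "corner mean",np.degrees(np.angle(np.exp(6j*np.radians(a)).mean()))/6%60)
o=ctrl.get_obs();print(o["eef_pos"],o["eef_rot"],o["wrist_force"])
E
```

```text
time_s: 1.75
eef_pos: [0.4392, -0.296, 0.0942]
eef_rot: [-0.0, 0.988, 0.157, -0.0]
wrist_force: [-0.3, -0.1, 0.7]
opening: 1.0
grasp_force: 0.0
[ 0.52000877 -0.0594833 ] [0.01099768 0.01267938 0.01130519 0.01110709 0.01248103 0.01051554] [35.85707436 28.25478683 29.99878747 30.56077223 27.6722411  27.73798929] corner mean 29.960764584958003
[ 0.51998876 -0.05981305] [0.01558512 0.01621724 0.0157151  0.01513375 0.01598915 0.01560265] [30.76832345 30.76425724 30.38536526 30.33461037 31.15458404 32.13576355] corner mean 30.92338310810533
[ 0.43924208 -0.29601277  0.09423334] [-4.28892165e-04  9.87660228e-01  1.56610809e-01 -3.81185015e-04] [-0.30291649 -0.10184483  0.67812075]
```

```bash
python3 -m handwheel '[[0,0,0,0.01,-0.0073,0.004,1],[0,0,0,0.01,-0.0073,0,1],[0,0,0,0,0,0,1],[0,0,0,0,0,0,0],[0,0,0,0,0,0,0],[0,0,0,0,0,0,0],[0,0,0,0,0,0,0],[0,0,0,0,0,0,0]]'
```

```text
time_s: 2.55
eef_pos: [0.4446, -0.2895, 0.0929]
eef_rot: [0.0, 0.987, 0.158, 0.0]
wrist_force: [-0.0, -0.6, -1.9]
opening: 0.229
grasp_force: 58.4
```

```bash
python3 -m handwheel '[[0,0,0,0,0,-0.06,0],[0,0,0,0,0,-0.09,0],[0,0,-0.0394,0,0,-0.09,0],[0,0,-0.0394,0,0,0,0],[0,0,-0.0394,0,0,0,0],[0,0,-0.0394,0,0,0,0],[0,0,-0.0394,0,0,0,0],[0,0,-0.0394,0,0,0,0]]'
python3 - <<'E'
from h import *
o=ctrl.get_obs();print(o["eef_pos"],o["eef_rot"],o["q"],2*np.degrees(np.arctan2(o["eef_rot"][2],o["eef_rot"][1])))
E
```

```text
time_s: 3.35
eef_pos: [0.4442, -0.2889, 0.1642]
eef_rot: [-0.001, 0.862, 0.507, -0.0]
wrist_force: [-0.4, -0.1, -2.1]
opening: 0.222
grasp_force: 59.1
[ 0.44416703 -0.28893935  0.16422163] [-5.67448557e-04  8.61705715e-01  5.07408039e-01 -1.40873709e-04] [-8.00925206e-01  1.66943430e-01  1.79092283e+00 -7.12076412e-06
  1.18489572e+00 -2.94474749e-01] 60.982680028956274
```

```bash
python3 -m handwheel '[[0,0,0,0.132,-0.0255,0,0],[0,0,0,0.132,-0.0255,0,0],[0,0,0,0.132,-0.0255,0,0],[0,0,0,0.132,-0.0255,0,0],[0,0,0,0.132,-0.0255,0,0],[0,0,0,0.132,-0.0255,0,0],[0,0,0,0,0,0,0],[0,0,0,0,0,0,0]]'
python3 - <<'E'
from h import *
import pickle
o=ctrl.get_obs();m=ctrl.camera_model("wrist");im=ctrl.camera("wrist");cv2.imwrite("pics/w2.png",im)
ms=ctrl.camera_model("scene");s=ctrl.camera("scene");mt=ctrl.camera_model("top");t=ctrl.camera("top");cv2.imwrite("pics/s2.png",s);cv2.imwrite("pics/t2.png",t)
pickle.dump((o,m,ms,mt),open("w2.pkl","wb"))
print(o["eef_pos"],2*np.degrees(np.arctan2(o["eef_rot"][2],o["eef_rot"][1])),np.abs(o["dq"]).max())
p=[*o["eef_pos"][:2],o["eef_pos"][2]-.083]
for M in(m,ms):print(w2p(M,p),w2p(M,[.52,-.0597,.042]))
q=w2p(ms,p).astype(int)
b=cv2.resize(s[q[1]-50:q[1]+50,q[0]-40:q[0]+40],(480,600),interpolation=cv2.INTER_CUBIC)
a=cv2.resize(im,(320,240)) 
o=np.zeros((600,800,3),np.uint8);o[:,320:]=b;o[:240,:320]=a;q2=w2p(m,p).astype(int);print(q,q2)
cv2.imwrite("pics/c2.png",o)
E
```

```text
time_s: 4.15
eef_pos: [0.5205, -0.0587, 0.1643]
eef_rot: [-0.0, 0.862, 0.506, -0.0]
wrist_force: [0.0, -0.1, -1.3]
opening: 0.228
grasp_force: 59.3
[ 0.52048865 -0.05870656  0.16428581] 60.84041144505001 0.04058523294433946
[314.91553074 255.81019475] [315.0215249  239.41338042]
[340.8025489 240.414337 ] [340.21705646 250.99481532]
[340 240] [314 255]
```

View pics/c2.png

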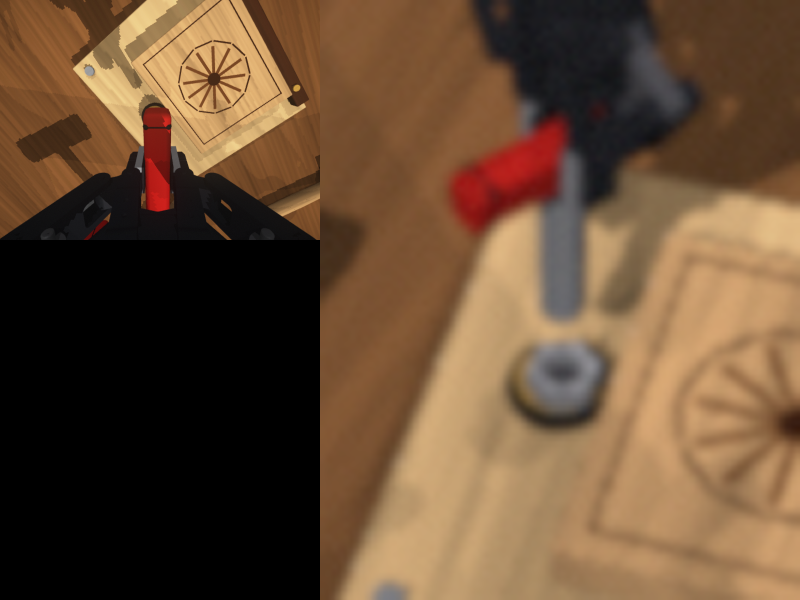

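The scene crop shows the blade tip at about (340.3,243), directly over the socket at about (340.3,251.5). Next I'll get sub-pixel columns for the blade, the head and the bar end.

Run:
```python
from h import *
import pickle
o,m,ms,mt=pickle.load(open("w2.pkl","rb"))
s=cv2.imread("pics/s2.png").astype(int);sat=s[...,2]-s[...,0]
for r in(234,236,238,240,249,250,251,252,253):print(r,sat[r,328:353])
w=cv2.imread("pics/w2.png").astype(int);M=(w[...,2]>90)&(w[...,1]<60)&(w[...,0]<70)
rows=np.where(M[:,290:340].any(1))[0];print("bar rows",rows.min(),rows.max())
for r in(205,210,215,220,230,240,250,256,300):
    c=np.where(M[r,280:350])[0]+280;print(r,c.min() if len(c) else 0,c.max() if len(c) else 0)
from scipy.spatial.transform import Rotation as S
q=o["eef_rot"];R=S.from_quat([*q[1:],q[0]]).as_matrix();f=lambda x,y,z:w2p(m,o["eef_pos"]+R@[x,y,z])
print("end top",f(.05,0,-.019),"end bot",f(.05,0,.003), "1mm:",f(.051,0,-.019))
# old-measure bias: same in w1
```

```text
234 [88 90 91 89 88 87 84 73 46 14 -2 -3 -3 -3  1 21 55 76 84 81 75 65 56 51
 50]
236 [85 86 87 87 87 86 82 73 48 16 -2 -2 -2 -4  0 21 54 76 79 72 62 54 53 51
 50]
238 [85 84 81 83 86 85 84 77 52 19 -1 -4 -4 -4 -1 21 54 72 72 61 53 50 50 45
 47]
240 [84 82 81 81 81 85 87 79 55 20 -1 -5 -5 -5  3 26 55 66 62 53 47 45 44 47
 55]
249 [82 80 78 77 70 64 53 30  6 -1 -3 -3 -4 -2 -4 -3 -1  3 14 37 54 69 82 93
 94]
250 [82 81 78 71 65 63 48 21  3 -2 -2 -2 -3 -3 -3 -3 -3 -3  2 21 48 70 86 92
 94]
251 [81 80 75 66 64 63 39 12 -1 -3 -2 -3 -2 -4 -3 -3 -3 -4 -1 17 48 72 87 93
 92]
252 [82 79 71 59 65 62 34  5 -3 -3 -2 -2 -4 -2 -2 -3 -4 -2  2 23 52 76 87 92
 92]
253 [80 77 65 53 60 62 35  7 -3 -4 -3 -2 -3 -2 -2 -2 -4  0  7 32 59 79 89 92
 90]
bar rows 184 422
205 0 0
210 0 0
215 298 330
220 291 336
230 288 340
240 286 341
250 293 335
256 0 0
300 288 339
end top [314.79718476 220.95434433] end bot [314.79737434 206.97960062] 1mm: [314.79718324 218.03869358]
```

```bash
python3 -m handwheel '[[0,0,0,0.004,0.0025,0,0],[0,0,0,0.004,0.003,0,0],[0,0,0,0,0,0.03,0],[0,0,0,0,0,0.03,0],[0,0,0,0,0,0.03,0],[0,0,0,0,0,0.029,0],[0,0,0,0,0,0,0],[0,0,0,0,0,0,0]]'
python3 - <<'E'
from h import *
o=ctrl.get_obs()
s=np.mean([ctrl.camera("scene").astype(float) for _ in range(4)],0);cv2.imwrite("pics/s3.png",s)
t=ctrl.camera("top");w=ctrl.camera("wrist");cv2.imwrite("pics/w3.png",w)
b=cv2.resize(s[220:270,315:365].astype(np.uint8),(600,600),interpolation=cv2.INTER_CUBIC)
c=cv2.resize(t[205:255,280:330],(200,200),interpolation=cv2.INTER_CUBIC)
d=np.zeros((600,800,3),np.uint8);d[:,:600]=b;d[:200,600:]=c;cv2.imwrite("pics/c3.png",d)
print(o["eef_pos"],o["wrist_force"],o["torque"])
E
```

```text
time_s: 5.1
eef_pos: [0.5232, -0.0582, 0.1286]
eef_rot: [-0.0, 0.863, 0.505, -0.0]
wrist_force: [-0.0, 0.2, -0.9]
opening: 0.225
grasp_force: 59.2
[ 0.52318137 -0.05822335  0.12863134] [-0.03906752  0.21282337 -0.94485468] [-0.00953404 -0.01114546  0.0424722 ][ WARN:0@3.639] global loadsave.cpp:1063 imwrite_ Unsupported depth image for selected encoder is fallbacked to CV_8U.
```

View pics/c3.png

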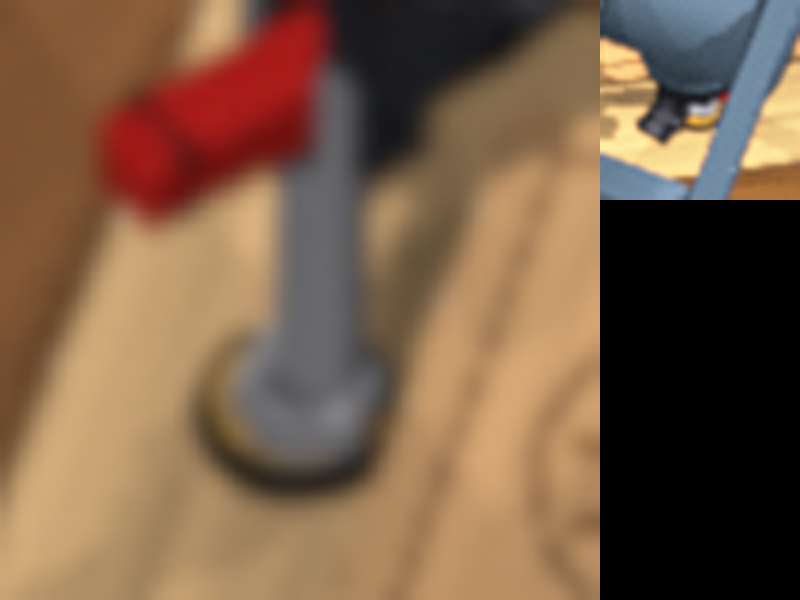

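The crop shows the blade, centred near column 320 of the crop, standing just above the head, centred near 308. It may be a little too far right, so I'll check the numbers.

Run:
```python
from h import *
np.set_printoptions(linewidth=200)
a=cv2.imread("pics/s3.png").astype(int);sat=a[...,2]-a[...,0]
b=cv2.imread("pics/scene0.png").astype(int);s0=b[...,2]-b[...,0]
print(np.arange(330,352))
for r in(238,240,242,244,246,248,250,252,254,256):print(r,sat[r,330:352])
print("start")
for r in(246,247,248,249,250,251,252,253,254,255,256,257,258):print(r,s0[r,330:352],b[r,330:352,1])
m=ctrl.camera_model("scene")
C=[.52,-.0597,.042];print(w2p(m,C))
for k in range(6):
    an=np.radians(30.8+60*k);print(w2p(m,[C[0]+.01617*np.cos(an),C[1]+.01617*np.sin(an),.042]),w2p(m,[C[0]+.0104*np.cos(an),C[1]+.0104*np.sin(an),.042]))
```

```text
[330 331 332 333 334 335 336 337 338 339 340 341 342 343 344 345 346 347 348 349 350 351]
238 [72 73 79 81 86 90 87 67 29  1 -4 -3 -3 -3 10 42 66 72 65 56 50 46]
240 [80 80 79 80 84 88 85 64 27  2 -3 -4 -3 -3 10 40 60 60 52 47 44 43]
242 [80 79 78 80 80 82 80 59 24  1 -2 -3 -4 -3  8 34 52 51 45 42 43 50]
244 [80 79 79 81 81 80 75 54 20  0 -4 -2 -2 -3  5 26 43 46 44 44 47 59]
246 [79 79 80 80 79 74 63 43 15 -1 -3 -4 -4 -3  6 26 43 45 45 49 61 77]
248 [79 79 75 68 58 40 16  5  0 -3 -3 -5 -3 -2  2 17 33 42 46 58 77 90]
250 [78 71 65 64 48 22  4 -3 -2 -4 -3 -4 -4 -4 -2 -1  6 24 48 70 85 92]
252 [71 59 64 63 36  8 -2 -2 -2 -2 -3 -4 -3 -2 -3 -2  3 22 52 75 88 92]
254 [62 47 53 61 46 19  2 -3 -4 -3 -2 -3 -2 -4 -1  8 24 43 64 81 89 91]
256 [63 48 37 51 61 49 24  7  1  0  0 -1 -2 -2  4 18 40 61 76 83 85 86]
start
246 [87 87 88 89 87 81 74 68 65 62 58 56 53 53 61 70 69 67 71 76 79 84] [169 171 172 171 168 163 164 167 165 158 155 154 152 144 134 133 131 129 139 145 147 152]
247 [88 88 88 84 77 62 44 33 27 22 20 20 17 19 32 48 55 61 69 76 82 88] [170 171 168 161 148 144 150 157 152 145 141 146 1
[... 1485 characters left out ...]
155 157 151]
257 [74 61 44 39 51 50 37 23 12  7  7  8  5  1  4 22 47 72 85 92 91 90] [142 119  81  61  73  86  91  97 101 104 103 101  97  86  71  61  81 119 147 154 154 145]
258 [74 69 55 36 29 34 36 29 21 15 13 15 11  4  6 29 55 77 89 91 89 85] [146 133 105  70  52  58  68  78  85  89  86  83  75  61  49  58  94 130 149 152 148 137]
[340.21705646 250.99481532]
[346.6538034  250.56143254] [344.35772397 250.71602636]
[342.85443085 246.54594822] [341.91739125 248.12659777]
[336.45553032 246.97457403] [337.7924182  248.40341212]
[333.7736074  251.42864934] [336.07361654 251.27379094]
[337.54386861 255.50409451] [338.50190736 253.88802245]
[344.02569532 255.06540972] [342.66118307 253.60704726]
```

```bash
python3 -m handwheel '[[0,0,0,-0.0037,-0.007,0,0],[0,0,0,0,0,0,0],[0,0,0,0,0,0.003,0],[0,0,0,0,0,0.003,0],[0,0,0,0,0,0.003,0],[0,0,0,0,0,0.002,0],[0,0,0,0,0,0,0],[0,0,0,0,0,0,0]]'
cat > st.py <<'E'
from h import *
o=ctrl.get_obs();print(o["eef_pos"].round(5),"yaw",round(2*np.degrees(np.arctan2(o["eef_rot"][2],o["eef_rot"][1])),2),"F",o["wrist_force"].round(2),"T",o["torque"].round(3))
E
python3 st.py
```

```text
time_s: 6.2
eef_pos: [0.521, -0.0583, 0.1257]
eef_rot: [-0.0, 0.863, 0.505, -0.0]
wrist_force: [0.4, -0.2, -2.4]
opening: 0.224
grasp_force: 59.2
[ 0.52101 -0.05826  0.12572] yaw 60.69 F [ 0.43 -0.22 -2.39] T [-0.017 -0.035  0.022]
```

```bash
python3 -m handwheel '[[0,0,0,0,0,0.002,0],[0,0,0,0,0,0.002,0],[0,0,0,0,0,0,0],[0,0,0,0,0,0,0],[0,0,0,0,0,0,0],[0,0,0,0,0,0,0],[0,0,0,0,0,0,0],[0,0,0,0,0,0,0]]';python3 st.py
```

```text
time_s: 7.0
eef_pos: [0.521, -0.0582, 0.1245]
eef_rot: [-0.0, 0.863, 0.505, -0.0]
wrist_force: [-0.2, -0.4, -2.3]
opening: 0.223
grasp_force: 59.2
[ 0.52098 -0.05823  0.12454] yaw 60.69 F [-0.16 -0.45 -2.33] T [ 0.15   0.049 -0.039]
```

```bash
python3 -m handwheel '[[0,0,0,0,0,0.002,0],[0,0,0,0,0,0.002,0],[0,0,0,0,0,0,0],[0,0,0,0,0,0,0],[0,0,0,0,0,0,0],[0,0,0,0,0,0,0],[0,0,0,0,0,0,0],[0,0,0,0,0,0,0]]';python3 st.py
```

```text
time_s: 7.8
eef_pos: [0.5209, -0.0582, 0.1233]
eef_rot: [-0.0, 0.863, 0.505, -0.0]
wrist_force: [-0.7, 0.6, -2.6]
opening: 0.224
grasp_force: 59.2
[ 0.52095 -0.05823  0.12331] yaw 60.69 F [-0.75  0.59 -2.6 ] T [0.203 0.133 0.022]
```

```bash
python3 -m handwheel '[[0,0,0,0,0,0.003,0],[0,0,0,0,0,0.003,0],[0,0,0,0,0,0,0],[0,0,0,0,0,0,0],[0,0,0,0,0,0,0],[0,0,0,0,0,0,0],[0,0,0,0,0,0,0],[0,0,0,0,0,0,0]]';python3 st.py
```

```text
time_s: 8.6
eef_pos: [0.521, -0.0582, 0.1215]
eef_rot: [-0.0, 0.863, 0.505, -0.0]
wrist_force: [-0.9, 0.5, -2.5]
opening: 0.224
grasp_force: 59.3
[ 0.52097 -0.05824  0.12153] yaw 60.69 F [-0.91  0.52 -2.52] T [ 0.266  0.125 -0.005]
```

```bash
python3 -m handwheel '[[0,0,0,0,0,0.003,0],[0,0,0,0,0,0.003,0],[0,0,0,0,0,0.003,0],[0,0,0,0,0,0.003,0],[0,0,0,0,0,0.003,0],[0,0,0,0,0,0,0],[0,0,0,0,0,0,0],[0,0,0,0,0,0,0]]';python3 st.py
```

```text
time_s: 9.4
eef_pos: [0.521, -0.0583, 0.117]
eef_rot: [-0.0, 0.863, 0.505, -0.0]
wrist_force: [-0.9, 1.8, -3.9]
opening: 0.222
grasp_force: 59.3
[ 0.52096 -0.05826  0.11698] yaw 60.69 F [-0.95  1.8  -3.9 ] T [ 0.249  0.142 -0.007]
```

```bash
python3 -m handwheel '[[0,0,0,0,0,0.002,0],[0,0,0,0,0,0.002,0],[0,0,0,0,0,0.002,0],[0,0,0,0,0,0.001,0],[0,0,0,0,0,0,0],[0,0,0,0,0,0,0],[0,0,0,0,0,0,0],[0,0,0,0,0,0,0]]';python3 st.py
```

```text
time_s: 10.2
eef_pos: [0.521, -0.0582, 0.1149]
eef_rot: [-0.0, 0.863, 0.505, 0.0]
wrist_force: [-1.4, 2.3, -2.8]
opening: 0.224
grasp_force: 59.3
[ 0.52102 -0.05825  0.11493] yaw 60.69 F [-1.43  2.3  -2.78] T [0.353 0.194 0.029]
```

```bash
python3 -m handwheel '[[0,0,0,0,0,0.002,0],[0,0,0,0,0,0.001,0],[0,0,0,0,0,0,0],[0,0,0,0,0,0,0],[0,0,0,0,0,0,0],[0,0,0,0,0,0,0],[0,0,0,0,0,0,0],[0,0,0,0,0,0,0]]';python3 st.py
```

```text
time_s: 11.0
eef_pos: [0.5212, -0.0583, 0.1148]
eef_rot: [0.0, 0.863, 0.505, 0.0]
wrist_force: [-2.1, 2.9, 4.8]
opening: 0.224
grasp_force: 60.4
[ 0.52125 -0.05827  0.11484] yaw 60.7 F [-2.14  2.92  4.82] T [ 0.557  0.675 -0.045]
```

```bash
python3 -m handwheel '[[0,0,0,0,-0.0013,-0.0025,0],[0,0,0,0,0,0,0],[0,0,0,0,0,0,0],[0,0,0,0,0,0,0],[0,0,0,0,0,0,0],[0,0,0,0,0,0,0],[0,0,0,0,0,0,0],[0,0,0,0,0,0,0]]';python3 st.py;  python3 -m handwheel '[[0,0,0.0167,0,0,0,0],[0,0,0.0167,0,0,0,0],[0,0,0.0167,0,0,0,0],[0,0,0.0167,0,0,0,0],[0,0,0.0167,0,0,0,0],[0,0,0,0,0,0,0],[0,0,0,0,0,0,0],[0,0,0,0,0,0,0]]';python3 st.py
```

```text
time_s: 11.8
eef_pos: [0.5208, -0.0582, 0.1149]
eef_rot: [0.0, 0.863, 0.505, 0.0]
wrist_force: [-0.4, 0.6, -0.7]
opening: 0.226
grasp_force: 59.5
[ 0.52083 -0.05819  0.11488] yaw 60.69 F [-0.42  0.6  -0.68] T [ 0.127 -0.015  0.004]
time_s: 12.6
eef_pos: [0.521, -0.0581, 0.1149]
eef_rot: [0.0, 0.921, 0.388, 0.0]
wrist_force: [0.9, 2.1, -1.0]
opening: 0.221
grasp_force: 59.4
[ 0.52095 -0.05812  0.11492] yaw 45.72 F [ 0.89  2.13 -1.  ] T [ 0.21  -0.297  0.069]
```

```bash
python3 -m handwheel '[[0,0,0.0167,0,0.001,0,0],[0,0,0.0167,0,0.0007,0,0],[0,0,0.0167,0,0.0004,0,0],[0,0,0.0167,0,0.0004,0,0],[0,0,0,0,0,0,0],[0,0,0,0,0,0,0],[0,0,0,0,0,0,0],[0,0,0,0,0,0,0]]';python3 st.py
```

```text
time_s: 13.4
eef_pos: [0.5213, -0.0585, 0.1149]
eef_rot: [-0.0, 0.957, 0.29, 0.0]
wrist_force: [1.7, 2.3, 1.4]
opening: 0.223
grasp_force: 59.6
[ 0.52127 -0.05851  0.11489] yaw 33.68 F [1.66 2.27 1.37] T [ 0.537 -0.244  0.03 ]
```

```bash
python3 -m handwheel '[[0,0,0.0056,0,0.0001,0,0],[0,0,0.0056,0,0.0001,0,0],[0,0,0.0056,0,0.0001,0,0],[0,0,0.0056,0,0.0001,0,0],[0,0,0.0056,0,0.0001,0,0],[0,0,0.0056,0,0.0001,0,0],[0,0,0.0056,0,0.0001,0,0],[0,0,0.0056,0,0.0001,0,0]]';python3 st.py;python3 -m handwheel '[[0,0,0.0056,0,0.0001,0,0],[0,0,0.0056,0,0.0001,0,0],[0,0,0.0056,0,0.0001,0,0],[0,0,0.0056,0,0.0001,0,0],[0,0,0.0056,0,0.0001,0,0],[0,0,0.0056,0,0.0001,0,0],[0,0,0.0056,0,0.0001,0,0],[0,0,0.0056,0,0.0001,0,0]]';python3 st.py
```

```text
time_s: 14.2
eef_pos: [0.5214, -0.0588, 0.1149]
eef_rot: [0.0, 0.975, 0.221, 0.0]
wrist_force: [0.7, 2.8, 1.7]
opening: 0.225
grasp_force: 59.8
[ 0.52139 -0.05883  0.11489] yaw 25.49 F [0.74 2.84 1.72] T [ 0.743 -0.27   0.104]
time_s: 15.0
eef_pos: [0.5215, -0.0591, 0.1149]
eef_rot: [0.0, 0.988, 0.152, 0.0]
wrist_force: [1.8, 3.1, 3.7]
opening: 0.227
grasp_force: 59.9
[ 0.52147 -0.05907  0.11488] yaw 17.43 F [1.79 3.11 3.7 ] T [ 0.777 -0.301  0.146]
```

```bash
python3 -m handwheel '[[0,0,0.0056,0,-0.0004,-0.001,0],[0,0,0.0056,0,-0.0002,0,0],[0,0,0.0056,0,0,0,0],[0,0,0.0056,0,0,0,0],[0,0,0.0056,0,0,0,0],[0,0,0.0056,0,0,0,0],[0,0,0.0056,0,0,0,0],[0,0,0.0056,0,0,0,0]]';python3 st.py
```

```text
time_s: 15.8
eef_pos: [0.5213, -0.0591, 0.115]
eef_rot: [0.0, 0.997, 0.082, -0.0]
wrist_force: [2.3, -0.3, -4.5]
opening: 0.224
grasp_force: 59.0
[ 0.52128 -0.05906  0.11495] yaw 9.36 F [ 2.33 -0.33 -4.53] T [ 0.07  -0.8    0.103]
```

```bash
python3 -m handwheel '[[0,0,0.0056,0,0,0,0],[0,0,0.0056,0,0,0,0],[0,0,0.0056,0,0.0001,0,0],[0,0,0.0056,0,0.0001,0,0],[0,0,0.0056,0,0,0,0],[0,0,0.0056,0,0,0,0],[0,0,0.0056,0,0,0,0],[0,0,0.0056,0,0,0,0]]';python3 st.py
```

```text
time_s: 16.6
eef_pos: [0.5212, -0.0591, 0.115]
eef_rot: [0.0, 1.0, 0.011, -0.0]
wrist_force: [2.6, -2.5, -6.6]
opening: 0.222
grasp_force: 58.8
[ 0.52121 -0.05908  0.11501] yaw 1.3 F [ 2.56 -2.55 -6.59] T [-0.402 -0.72   0.197]
```

```bash
python3 -m handwheel '[[0,0,0,0,0.0006,0.0005,0],[0,0,0,0,0,0,0],[0,0,0,0,0,0,0],[0,0,0,0,0,0,0],[0,0,0.0056,0,0,0,0],[0,0,0.0056,0,0,0,0],[0,0,0.0056,0,0,0,0],[0,0,0.0056,0,0,0,0]]';python3 st.py
```

```text
time_s: 17.4
eef_pos: [0.5213, -0.0592, 0.115]
eef_rot: [0.0, 1.0, -0.024, -0.0]
wrist_force: [1.6, -1.8, -4.8]
opening: 0.217
grasp_force: 59.1
[ 0.52132 -0.05919  0.115  ] yaw -2.73 F [ 1.58 -1.76 -4.76] T [-0.46  -0.52   0.267]
```

```bash
python3 -m handwheel '[[0,0,0,0,0,0,0],[0,0,0,0,0,0,0],[0,0,0,0,0,0,0],[0,0,0,0,0,0,0],[0,0,0,0,0,0,0],[0,0,0,0,0,0,0],[0,0,0,0,0,0,0],[0,0,0,0,0,0,0]]';python3 st.py;python3 -m handwheel '[[0,0,-0.0056,0,0,0,0],[0,0,-0.0056,0,0,0,0],[0,0,-0.0056,0,0,0,0],[0,0,-0.0056,0,0,0,0],[0,0,-0.0056,0,0,0,0],[0,0,-0.0056,0,0,0,0],[0,0,0,0,0,0,0],[0,0,0,0,0,0,0]]';python3 st.py
```

```text
time_s: 18.2
eef_pos: [0.5214, -0.0592, 0.115]
eef_rot: [0.0, 1.0, -0.023, 0.0]
wrist_force: [0.5, -2.4, -3.4]
opening: 0.221
grasp_force: 59.1
[ 0.52136 -0.05918  0.11498] yaw -2.65 F [ 0.53 -2.41 -3.37] T [-0.558 -0.44   0.213]
time_s: 19.0
eef_pos: [0.5214, -0.059, 0.115]
eef_rot: [-0.0, 1.0, 0.03, 0.0]
wrist_force: [1.4, -1.1, -1.5]
opening: 0.223
grasp_force: 59.3
[ 0.52139 -0.059    0.11505] yaw 3.4 F [ 1.42 -1.13 -1.54] T [-0.204 -0.374 -0.002]
```

```bash
python3 -m handwheel '[[0,0,0,0,0,-0.008,0],[0,0,0,0,0,-0.01,0],[0,0,0,0,0,-0.012,0],[0,0,0,0,0,-0.012,0],[0,0,0,0,0,-0.03,0],[0,0,0,0,0,-0.04,0],[0,0,0,0,0,-0.04,0],[0,0,0,0,0,-0.02,0]]';python3 - <<'E'
from h import *
exec(open("st.py").read().split("\n",1)[1])
cv2.imwrite("pics/w4.png",ctrl.camera("wrist"));cv2.imwrite("pics/t4.png",ctrl.camera("top"))
E
```

```text
time_s: 19.8
eef_pos: [0.5222, -0.0594, 0.1687]
eef_rot: [0.0, 1.0, 0.03, 0.001]
wrist_force: [0.1, -0.5, -1.8]
opening: 0.223
grasp_force: 59.3
[ 0.52222 -0.05938  0.1687 ] yaw 3.4 F [ 0.14 -0.54 -1.76] T [-0.04  -0.005  0.001]
```

View pics/w4.png

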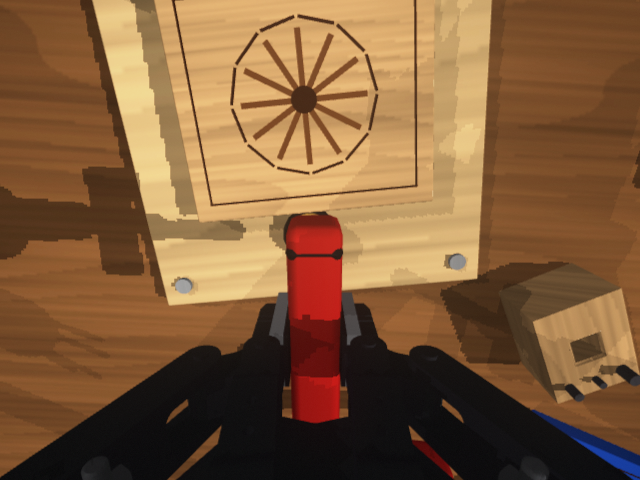

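The wrist view shows the panel clamped and the key clear of the socket. The block's hole is at about (571,343), (600,332), (607,351), (578,362), centred near (589,347).

Run:
```python
from h import *
m=ctrl.camera_model("wrist")
W=np.array([p2w(m,*q,.055) for q in[(571,343),(600,332),(607,351),(578,362)]])
d=np.diff(W,axis=0);print(W,W.mean(0),np.linalg.norm(d,axis=1),np.degrees(np.arctan2(d[:,1],d[:,0]))%90)
h=np.array([.4428,-.2901]);a=np.radians(18.15);print("exp px",w2p(m,[*h,.055]))
t=np.array([.4446,-.2895]);p=ctrl.get_obs()["eef_pos"][:2];D=t-p;print(D)
# tool at yaw 18.15
print(D@[np.cos(a),np.sin(a)],D@[np.sin(a),-np.cos(a)])
```

```text
[[ 0.4480889  -0.27402338  0.055     ]
 [ 0.45963545 -0.2945107   0.055     ]
 [ 0.44231101 -0.30586221  0.055     ]
 [ 0.43033687 -0.28509837  0.055     ]] [ 0.44509306 -0.28987366  0.055     ] [0.02351708 0.02071215 0.02396909] [29.40539175 33.23405951 29.97128691]
exp px [588.38467334 349.52531084]
[-0.07766389 -0.23007328]
-0.145468822838346 0.19443306044054331
```

```bash
python3 -m handwheel '[[0,0,-0.041,0,0,0,0],[0,0,-0.041,0,0,0,0],[0,0,0,-0.0803,0.1081,0,0],[0,0,0,-0.0803,0.1081,0,0],[0,0,0,-0.0803,0.1081,0,0],[0,0,0,-0.0803,0.1081,0,0],[0,0,0,-0.0803,0.1081,0,0],[0,0,0,-0.0803,0.1081,0,0]]'; python3 -m handwheel '[[0,0,0,0,0,0,0],[0,0,0,0,0,0,0],[0,0,0,0,0,0,0],[0,0,0,0,0,0,0],[0,0,0,0,0,0,0],[0,0,0,0,0,0,0],[0,0,0,0,0,0,0],[0,0,0,0,0,0,0]]';python3 - <<'E'
from h import *
exec(open("st.py").read().split("\n",1)[1])
s=ctrl.camera("scene");m=ctrl.camera_model("scene");w=ctrl.camera("wrist")
p=o["eef_pos"]-[.0018,.0006,.083];a=w2p(m,p);b=w2p(m,[.4451,-.2899,.055]);c=w2p(m,[.4428,-.2901,.055]);print(a,b,c)
x,y=b.astype(int);x0,y0=x-35,y-45
cv2.imwrite("pics/c5.png",np.hstack([cv2.resize(s[y0:y0+75,x0:x0+60],(480,600),interpolation=cv2.INTER_CUBIC),cv2.resize(w[100:400,235:395],(320,600))]));print(x0,y0)
E
```

```text
time_s: 20.7
eef_pos: [0.4437, -0.2903, 0.1662]
eef_rot: [-0.0, 0.987, 0.158, -0.0]
wrist_force: [-0.2, 0.1, -1.7]
opening: 0.219
grasp_force: 59.4
time_s: 21.5
eef_pos: [0.4448, -0.2888, 0.1666]
eef_rot: [0.0, 0.987, 0.158, 0.0]
wrist_force: [0.5, 0.5, -2.0]
opening: 0.225
grasp_force: 59.6
[ 0.44479 -0.28883  0.16661] yaw 18.18 F [ 0.46  0.55 -2.  ] T [ 0.025 -0.027  0.017]
[266.15276364 297.96571118] [267.89573938 305.76710526] [266.97729249 305.46917223]
232 260
```

View pics/c5.png

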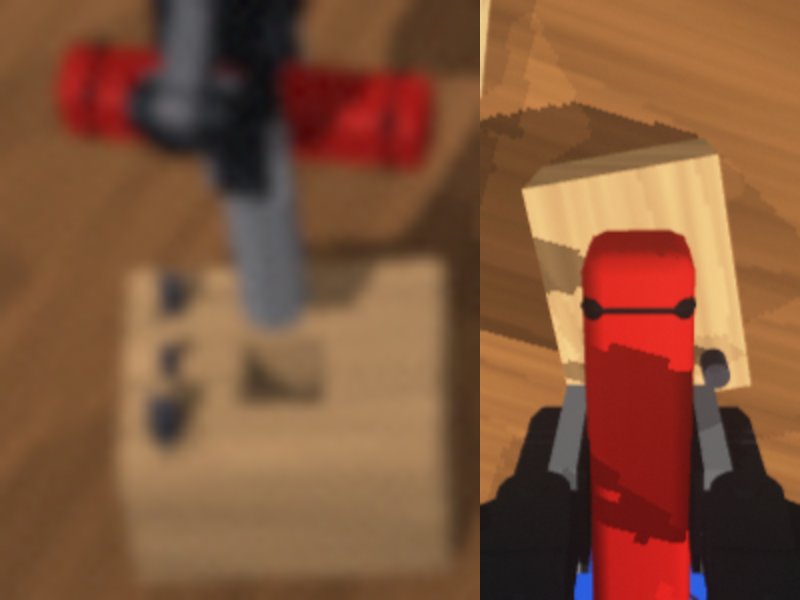

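The blade tip is at about (266.1,300.8) and the hole centre at about (267.5,306.3) in the scene picture, so I'll nudge the key about 1.8 mm and lower it.

```bash
python3 -m handwheel '[[0,0,0,0.0037,0.0047,0,0],[0,0,0,0,0,0.025,0],[0,0,0,0,0,0.025,0],[0,0,0,0,0,0.025,0],[0,0,0,0,0,0.02,0],[0,0,0,0,0,0.005,0],[0,0,0,0,0,0.005,0],[0,0,0,0,0,0,0]]';python3 st.py;python3 -m handwheel '[[0,0,0,0,0,0.005,0],[0,0,0,0,0,0.005,0],[0,0,0,0,0,0.005,0],[0,0,0,0,0,0,0],[0,0,0,0,0,0,0],[0,0,0,0,0,0,0],[0,0,0,0,0,0,0],[0,0,0,0,0,0,0]]';python3 st.py
```

```text
time_s: 22.4
eef_pos: [0.4462, -0.2901, 0.135]
eef_rot: [-0.0, 0.987, 0.158, -0.0]
wrist_force: [0.6, 0.8, -2.5]
opening: 0.227
grasp_force: 59.6
[ 0.44617 -0.29008  0.13501] yaw 18.16 F [ 0.57  0.82 -2.46] T [ 0.026 -0.028  0.004]
time_s: 23.2
eef_pos: [0.4462, -0.2901, 0.1306]
eef_rot: [0.0, 0.987, 0.158, 0.0]
wrist_force: [-0.3, -0.5, -1.8]
opening: 0.227
grasp_force: 59.5
[ 0.44619 -0.29008  0.13062] yaw 18.16 F [-0.29 -0.5  -1.82] T [-0.001  0.01   0.058]
```

```bash
python3 -m handwheel '[[0,0,0,0,0,0.01,0],[0,0,0,0,0,0.02,0],[0,0,0,0,0,0.02,0],[0,0,0,0,0,0.02,0],[0,0,0,0,0,0.02,0],[0,0,0,0,0,0.02,0],[0,0,0,0,0,0.008,0],[0,0,0,0,0,0,0]]';python3 st.py;python3 -m handwheel '[[0,0,0,0,0,0.001,0],[0,0,0,0,0,0.001,0],[0,0,0,0,0,0.001,0],[0,0,0,0,0,0,0],[0,0,0,0,0,0,0],[0,0,0,0,0,0,0],[0,0,0,0,0,0,0],[0,0,0,0,0,0,0]]';python3 st.py
```

```text
time_s: 24.0
eef_pos: [0.4459, -0.2898, 0.0946]
eef_rot: [-0.0, 0.987, 0.158, -0.0]
wrist_force: [0.1, 0.1, -1.0]
opening: 0.222
grasp_force: 59.5
[ 0.4459  -0.28983  0.09461] yaw 18.15 F [ 0.11  0.08 -0.97] T [-0.013 -0.032  0.002]
time_s: 24.8
eef_pos: [0.4462, -0.2901, 0.0943]
eef_rot: [0.0, 0.987, 0.158, 0.0]
wrist_force: [0.3, 0.4, -1.8]
opening: 0.224
grasp_force: 59.5
[ 0.4462  -0.29009  0.09431] yaw 18.16 F [ 0.25  0.4  -1.77] T [ 0.101 -0.007  0.007]
```

Near the floor now. I'll ease down to contact, release, and retreat upward.

```bash
python3 -m handwheel '[[0,0,0,0,0,0.002,0],[0,0,0,0,0,0.002,0],[0,0,0,0,0,0,0],[0,0,0,0,0,0,0],[0,0,0,0,0,0,0.5],[0,0,0,0,0,0,1],[0,0,0,0,0,0,1],[0,0,0,0,0,0,1]]';python3 st.py;python3 -m handwheel '[[0,0,0,0,0,0,1],[0,0,0,0,0,0,1],[0,0,0,0,0,-0.05,1],[0,0,0,0,0,-0.1,1],[0,0,0,0,0,-0.1,1],[0,0,0,0,0,-0.1,1],[0,0,0,0,0,-0.1,1],[0,0,0,0,0,0,1]]'
python3 - <<'E'
from h import *
s=ctrl.camera("scene");w=ctrl.camera("wrist")
cv2.imwrite("pics/c6.png",np.hstack([cv2.resize(s[200:340,230:430],(430,301),interpolation=cv2.INTER_CUBIC),cv2.resize(w[0:480,:],(370,301))]))
E
```

```text
time_s: 25.6
eef_pos: [0.4462, -0.2901, 0.0932]
eef_rot: [0.0, 0.987, 0.158, 0.0]
wrist_force: [-1.2, 0.2, 0.5]
opening: 0.893
grasp_force: 0.0
[ 0.44625 -0.29014  0.09322] yaw 18.16 F [-1.2   0.2   0.47] T [ 0.007 -0.029 -0.012]
time_s: 26.4
eef_pos: [0.4481, -0.292, 0.2331]
eef_rot: [0.004, 0.987, 0.158, 0.003]
wrist_force: [0.9, 0.0, -1.0]
opening: 0.999
grasp_force: 0.0
```

View pics/c6.png

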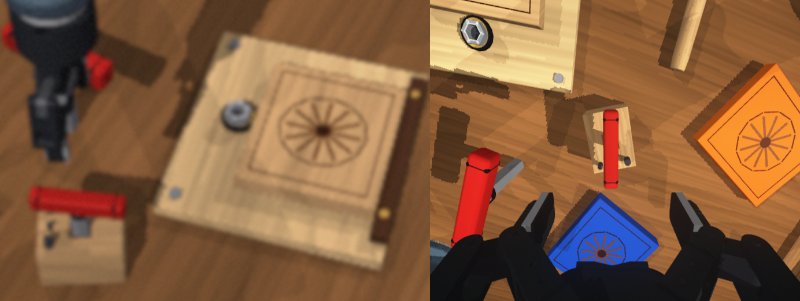

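The key stands upright in its block, released, with the gripper clear above it. The ring touches the panel's near edge and the panel lies square against the dark stop.

```bash
python3 -m handwheel '[[0,0,0,0,0,0,1],[0,0,0,0,0,0,1],[0,0,0,0,0,0,1],[0,0,0,0,0,0,1],[0,0,0,0,0,0,1],[0,0,0,0,0,0,1],[0,0,0,0,0,0,1],[0,0,0,0,0,0,1]]' | head -1; python3 -c "
from bench import ctrl;print(ctrl.hand_in())"
```

```text
time_s: 27.3
the job is handed in; nothing more can be done
None
```

I handed the job in at 27.3 s; no verdict came back. The key seated about 10 mm deep, and I stopped turning at roughly 0.15 N m above the free-running torque, which I estimate presses the panel with about 45 N (noisy reading). The key is back in its block and released.

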